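# Set the bench timer to four clicks and start it

## Robot

A 7-joint arm with a two-finger parallel gripper is mounted at the origin on the work surface. World frame = base frame: x ahead of the robot, y to its left, z up, the work surface at z = 0. Lengths are in m, angles in rad, forces in N, time in s.
With the tool pointing down it reaches from about 0.4 to 0.875 m from the base axis. Payload 6.5 kg.
Tool frame: the origin (TCP) lies between the finger pads; the fingertips stand 14 mm ahead of it and the grasp point (between the pads) lies 5 mm behind it; y points along the fingers, z is the direction in which the jaws open and shut, and the axes are right-handed (so a half turn about y gives the same grasp; the last joint's range is limited). The gripper opens to 88 mm and grips with 3 to 60 N. Pads are 18 mm wide; open, the fingers measure 123 mm over their backs; the gripper's body (75 mm by 187 mm) begins 45 mm behind the grasp point.
Start: joints at [1.216, 0.536, -0.004, 1.538, 0.003, 1.067, -0.071], TCP at [0.185, -0.623, 0.253] pointing down, gripper open.
Joint ranges: [-2.7, 2.7], [-0.37, 2.16], [-1.27, 1.26], [0.24, 2.4], [-1.31, 4.45], [0.19, 1.91], [-2.76, 2.76]. Speed limits (rad/s): [2.39, 2.39, 3.14, 3.14, 3.14, 3.14, 3.14].

## Interface

Orientations are given as [roll, pitch, yaw] about the fixed x, y, z axes, in that order (R = Rz(yaw) Ry(pitch) Rx(roll)).
In Python, from rig import get_obs, snapshot, camera_params, sign_off, outline_of gives the robot as it stands.
- The arm moves only by the tool send_rows, never from a script. Its arguments are lists of equal length, an entry for each row: "offset": the shift along the tool's x, y, z in mm, a list of three; "rotation": the turn, a rotation vector about the tool's x, y, z in rad, a list of three; "claw": the opening in per cent of the stroke, from 0 (shut) to 100 (fully open). In form: {"offset": [[dx, dy, dz], ...], "rotation": [[rx, ry, rz], ...], "claw": [claw, ...]}. A call has 1 to 20 rows; each row is the pose to reach, as a shift and turn from the pose commanded when the call began, along the tool's axes at that moment; what a row does not reach only later rows make up. A row lasts 1/8 s, in which the tool goes at most 62.5 mm and 10.7 degrees, less where a joint would pass 70% of its speed; a pose out of reach is approached as far as the arm can. A call with a gripper value outside its range is refused whole. The fingers move at their own pace and stop on an object; "squeeze" is the grip in N (left out, the last holds). Time passes only in rows, so rows that repeat a pose let the fingers close. It gives the time, the measured TCP pose, the force and the opening at its end, in the units of the state.
- get_obs(): the state, without advancing time (a new reading comes with each control period).
- snapshot(name): name is "scene" or "top" or "wrist"; returns the picture (400x640x3 uint8, red, green, blue); there is no depth.
- camera_params(name): a dict with "K" (3x3 intrinsics, pixels), "extrinsics" (4x4, takes a point from camera to world coordinates); the wrist camera has in their place "T_tool_cam" (4x4, takes a point from camera to tool coordinates, whose origin is the TCP and whose axes are the tool frame's). Camera axes: x right, y down, z forward; pixel columns grow to the right and rows downward; lengths in m; the calibration is good to about 2 mm. A picture is of the moment at which its call begins: read the wrist's pose just before it. camera_params takes no time and is no camera call.
- sign_off(): hands the job in, once; it reports no verdict.
Trained networks look in the newest picture that a camera, given by its name, has taken for a name from the list of things; names that differ only in an ending like _2 or _b are one class to them, and where a whole thing is asked for, a point or a joint stands for the part that bears it (a point fixed in the world has none). Each returns a list of dicts, best first, with "conf" (0 to 1); they miss things now and then, are a little off and sometimes report something else, mostly with a low value. They report only what shows in the picture. A call takes as long as a camera call.
- outline_of(label, camera): "pixels" (400x640 bool, what is visible of it) and "xy" ([column, row] in pixels, amid what is visible of it).
The state is a dict: "t": time; "joint_positions": joint angles; "dq": joint speeds; "tau": joint torques, N m; "eef_pos": TCP position; "eef_rot": TCP orientation; "force": force on the tool from outside, world axes, zero at the start; "torque": the same for the moment, N m; "width": opening from 0.0 (shut) to 1.0 (fully open).
Only numpy, scipy, OpenCV 4.12 (cv2) and the standard library are available. Lean on these libraries where they do the work, as an engineer would, in place of code of your own. Each camera call takes 0.05 s, during which the arm holds its last target.

## Task

Set the bench timer for four minutes and start it: with a fingertip, push the dial's fin round clockwise (seen from above) by exactly four clicks, one click a minute, never past the fourth. When the dial rests in the fourth click, press the round start button right down with a fingertip and let it go. Do not lift, tip or shove the timer, do not press the button before the dial is set, and leave the brick, scoop, feeler gauge and cup where they are.

Things in the scene. Friction and masses are not known exactly. Their poses are not given: they have to be found in the camera images.
- timer: Bench timer: grey box 150 mm (its x) by 230 mm (its y), 1.8 kg, standing loose on rubber feet; flat top panel 70 mm above the counter. Origin: centre of the underside; z up. On the panel stand the dial (axis at x 0, y +45 mm) and the start button (x 0, y -70 mm). Sideways pushes over about 8 N may slide it.
- dial_axis (a point): On the dial's vertical axis, level with the upper face of its grey disc (90 mm across), 83 mm above the counter. On the disc stand a black hub, 24 mm across, and one black radial fin from the axis out to 43 mm radius, 10 mm thick; both rise 22 mm above the disc. A white line lies on the fin's top. Twelve ticks on the panel round the disc are 30 degrees apart.
- dial_fin (a point): Top of the fin, 33 mm out from the dial axis, mid-thickness, 105 mm above the counter; it turns with the dial. Push at this radius on the fin's upright side face. At the start the fin points, in the timer's frame, 240 degrees counterclockwise from +x (to -y and -x); after four clicks 120 degrees (to +y and -x).
- dial (a joint): Turn of the dial in rad, growing clockwise seen from above; starts at rest in a stop at 0. Stops every 30 degrees (0.5236 rad); four clicks is 2.094. A push of up to about 4.5 N at 33 mm radius takes it halfway to the next stop; past halfway it snaps forward by itself into that stop, ahead of the finger, and stays there.
- start_top (a point): Centre of the top of the round steel start button, 30 mm across, in a black collar 46 mm across; unpressed 92 mm above the counter (cap stands 10 mm over the collar).
- start (a joint): Travel of the start button: 0 released, 0.006 m right down. A spring brings it back; it takes about 1.5 N to start and 5 N fully down.
- brick: Dark blue facing brick, 215 x 102 x 65 mm, lying beyond the timer. Origin: centre of the underside. Leave alone.
- scoop: Stainless sample scoop, about 195 mm long, 56 mm wide, 37 mm high, lying on the timer's left. Origin: underside, where handle meets pan. Leave alone.
- gauge: Steel feeler gauge set, 100 x 18 x 13 mm, lying on the timer's right, near side. Origin: centre of the underside. Leave alone.
- cup: Yellow plastic density cup, 70 mm across, 80 mm high, open, standing on the timer's right, far side. Origin: centre of the underside. Leave alone.

How it is judged:
On the way, in this order (a step that is already met when the one before it is completed fails the run):
1. the dial rests in the fourth click stop (value of joint dial between 1.8944 and 2.2944 rad and velocity of joint dial between -0.3 and 0.3 rad/s and value of joint start below 0.002 m), for 0.2 s.
2. the start button is pressed right down (value of joint dial between 1.8944 and 2.2944 rad and value of joint start above 0.0048 m), for 0.05 s.
At the end, for the whole second after the job is handed in: The dial rests in the fourth click stop (2.094 rad, within 0.2), the start button has been pressed at least 4.8 mm after that and is up again, the timer stands flat within 20 mm of where it stood, and brick, scoop, gauge and cup are within 20 mm of where they were (value of joint dial between 1.8944 and 2.2944 rad and value of joint start below 0.0015 m and distance of each of timer, brick, scoop, gauge, cup from where it was at the start of the episode below 0.02 m and angle between timer's own z axis and vertical below 0.05 rad and linear speed of timer below 0.02 m/s); the robot touches nothing.
It fails at once if the dial went past the fourth click towards the fifth, or was turned the wrong way from its start (value of joint dial above 2.4144 rad or value of joint dial below -0.3 rad).
It fails at once if the start button was pressed before the dial was set (value of joint start above 0.003 m and value of joint dial below 1.8944 rad).
It fails at once if the arm or gripper body, not the fingers, pressed on the timer (contact force between the arm and timer above 2 N).
It fails at once if the timer was shoved, lifted or tipped (distance of timer from where it was at the start of the episode above 0.02 m or height (world z) of timer above 0.008 m or angle between timer's own z axis and vertical above 0.12 rad).
It fails at once if brick, scoop, gauge or cup was disturbed (distance of any of brick, scoop, gauge, cup from where it was at the start of the episode above 0.02 m or angle between cup's own z axis and vertical above 0.3 rad).
It also fails if it takes over 51 s, if anything falls off the work surface, if the arm or the gripper's body presses on something with over 40 N, if the wrist force passes 120 N, or if a joint passes its speed limit or range.

## Working session

There is one attempt and no reset: what is moved stays moved. The work goes in short steps, Python scripts to look and compute and a tool call to move; the robot and the scene stay as the last step left them, time stands still between calls to the robot, and variables do not carry over. Pictures are saved under pics/ and viewed, and the job is handed in when it is done.

Besides the shell and the picture viewer there is one more tool, called after "Emit:" in YAML: its name, and indented under it one key for each argument. send_rows: Moves the arm, as the interface text tells. Its arguments: {"type":"object","properties":{"offset":{"type":"array","items":{"type":"array","items":{"type":"number"}}},"rotation":{"type":"array","items":{"type":"array","items":{"type":"number"}}},"claw":{"type":"array","items":{"type":"number"}},"squeeze":{"type":"number"}},"required":["offset","rotation","claw"]}

```bash
mkdir -p pics; ls; python3 - <<'E'
from rig import *
import cv2,numpy as np
o=get_obs()
for k in o: print(k,np.round(o[k],4))
for n in ["scene","top","wrist"]:
    cv2.imwrite(f"pics/{n}0.png",snapshot(n)[:,:,::-1])
    p=camera_params(n)
    for k in p: print(n,k,np.round(p[k],4).tolist())
E
```

```text
pics
t 0.0
joint_positions [ 1.2158  0.5372 -0.0044  1.5388  0.0026  1.0673 -0.0712]
dq [-0.0001  0.0003  0.0007  0.     -0.0005  0.0011 -0.0006]
tau [-1.10000e-03 -5.70985e+01  9.90400e-01 -2.51602e+01 -5.63000e-02
  1.79000e-02  1.00000e-04]
eef_pos [ 0.1849 -0.6225  0.2518]
eef_rot [-1.5725e+00 -1.0000e-04 -2.8527e+00]
force [-0.1584  0.4375 -1.113 ]
torque [-0.0674  0.0036 -0.0285]
width 0.9948
scene K [[413.7689, 0.0, 324.0238], [0.0, 413.7689, 193.1799], [0.0, 0.0, 1.0]]
scene extrinsics [[0.3869, 0.5191, -0.7621, 1.3496], [0.9221, -0.2172, 0.3202, -0.2948], [0.0007, -0.8267, -0.5627, 0.6675], [0.0, 0.0, 0.0, 1.0]]
top K [[472.4779, 0.0, 323.2891], [0.0, 472.4779, 198.5888], [0.0, 0.0, 1.0]]
top extrinsics [[-0.0263, -0.9862, 0.1636, 0.4733], [-0.9994, 0.0225, -0.025, 0.0447], [0.021, -0.1642, -0.9862, 0.9991], [0.0, 0.0, 0.0, 1.0]]
wrist K [[321.0173, 0.0, 327.8068], [0.0, 321.0173, 199.8502], [0.0, 0.0, 1.0]]
wrist T_tool_cam [[0.0004, 0.9545, 0.2982, -0.0778], [0.0015, -0.2982, 0.9545, -0.1325], [1.0, 0.0001, -0.0015, -0.0005], [0.0, 0.0, 0.0, 1.0]]
```

View pics/top0.png

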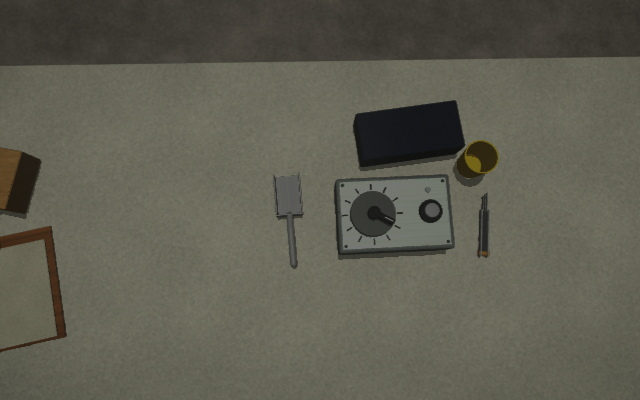

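View pics/scene0.png

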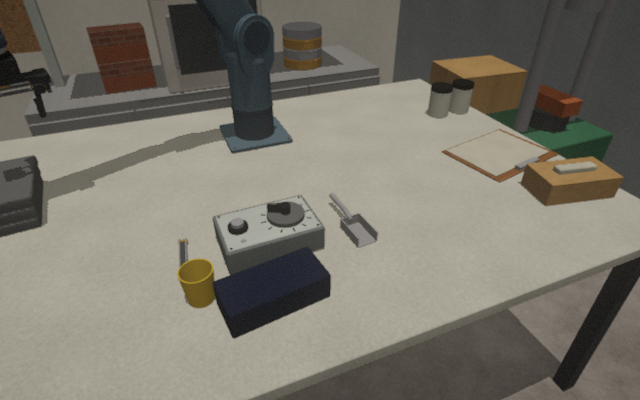

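The top view shows the timer with its dial at about (374,213) and the fin pointing right and slightly down. The button is at (431,210), the brick above, the scoop to the left, and the cup and gauge to the right.

```bash
cat > h.py <<'E'
from rig import *
import cv2,numpy as np
def ray(n,px,h):
    p=camera_params(n);K=p["K"];T=np.array(p["extrinsics"])
    d=T[:3,:3]@np.linalg.inv(K)@np.array([px[0],px[1],1.]);o=T[:3,3]
    return o+d*(h-o[2])/d[2]
def proj(n,P):
    p=camera_params(n);K=np.array(p["K"]);T=np.linalg.inv(p["extrinsics"])
    q=K@(T[:3,:3]@np.array(P)+T[:3,3]);return q[:2]/q[2]
E
python3 - <<'E'
from h import *
for c in ["top","scene"]:
    im=snapshot(c)
    for l,h in [("timer",.07),("dial_axis",.083),("dial_fin",.105),("start_top",.092),("brick",.065),("scoop",.02),("gauge",.013),("cup",.08)]:
        r=outline_of(l,c)
        for a in r[:2]:
            m=a["pixels"].astype(np.uint8); rect=cv2.minAreaRect(cv2.findNonZero(m))
            print(c,l,round(a["conf"],2),np.round(a["xy"],1),m.sum(),np.round(ray(c,a["xy"],h),4),rect)
    if c=="top": x0,x1,y0,y1=325,465,160,265
    else: x0,x1,y0,y1=205,335,185,280
    cv2.imwrite(f"pics/{c}crop.png",cv2.resize(im[y0:y1,x0:x1],None,fx=5.5,fy=5.5,interpolation=cv2.INTER_CUBIC)[:,:,::-1])
E
```

```text
top timer 0.68 [393.6 213.7] 8803 [ 0.5938 -0.118   0.07  ] ((393.8301086425781, 214.2183837890625), (77.43035888671875, 118.33319854736328), 86.87786865234375)
top dial_axis 0.66 [395.  214.2] 8821 [ 0.5911 -0.1184  0.083 ] ((394.00909423828125, 213.9184112548828), (76.26704406738281, 118.77255249023438), 86.90594482421875)
top dial_fin 0.73 [374. 215.] 1654 [ 0.5877 -0.0741  0.105 ] ((372.7500305175781, 213.25001525878906), (45.25482940673828, 44.547725677490234), 45.0)
top start_top 0.46 [431.1 210. ] 199 [ 0.5965 -0.1878  0.092 ] ((431.5, 210.0), (14.0, 15.0), 90.0)
top brick 0.68 [407.6 134.9] 5580 [ 0.7572 -0.1561  0.065 ] ((408.13995361328125, 132.97999572753906), (53.740116119384766, 107.1973876953125), 81.8698959350586)
top brick 0.22 [288.6 199.3] 1417 [0.6284 0.0905 0.065 ] ((289.8689880371094, 220.92759704589844), (90.51956939697266, 26.989784240722656), 85.2363510131836)
top scoop 0.88 [290.3 202.9] 1387 [0.6282 0.0892 0.02  ] ((289.91802978515625, 220.098388671875), (90.35467529296875, 26.979652404785156), 84.80557250976562)
top gauge 0.83 [483.4 227. ] 625 [ 0.5684 -0.
[... 332 characters left out ...]
977539), 73.79097747802734)
scene dial_axis 0.77 [267.6 231.6] 5753 [ 0.6489 -0.1355  0.083 ] ((270.6728515625, 232.13124084472656), (60.866737365722656, 106.10629272460938), 74.68717956542969)
scene dial_fin 0.78 [284.3 216.4] 853 [ 0.6384 -0.0921  0.105 ] ((286.0, 214.5), (25.0, 38.0), 90.0)
scene scoop 0.73 [354.6 226.3] 1066 [0.637  0.0872 0.02  ] ((350.0000305175781, 221.00001525878906), (65.05381774902344, 25.45584487915039), 45.0)
scene gauge 0.47 [184.3 249.7] 218 [ 0.5537 -0.3149  0.013 ] ((182.5, 252.0), (26.0, 9.0), 90.0)
scene cup 0.75 [198.3 281.1] 1400 [ 0.7375 -0.2996  0.08  ] ((196.65985107421875, 283.2582092285156), (48.61769104003906, 35.671077728271484), 84.80557250976562)
```

View pics/topcrop.png

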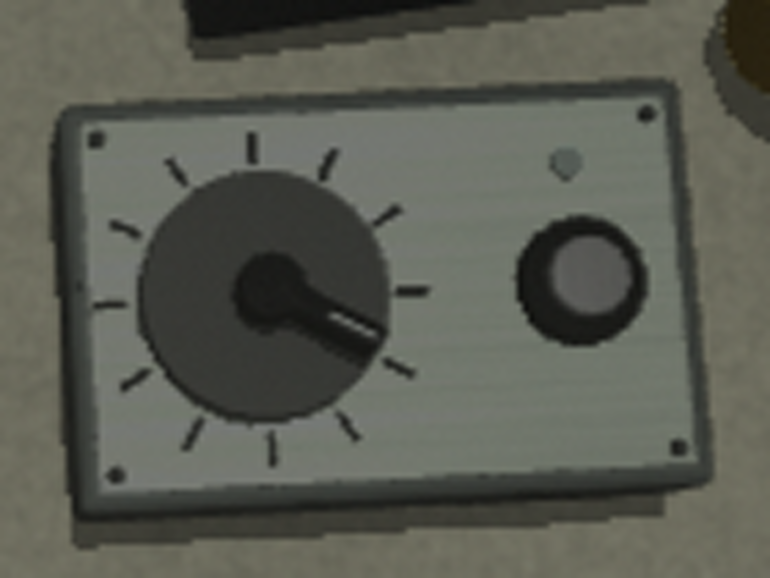

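View pics/scenecrop.png

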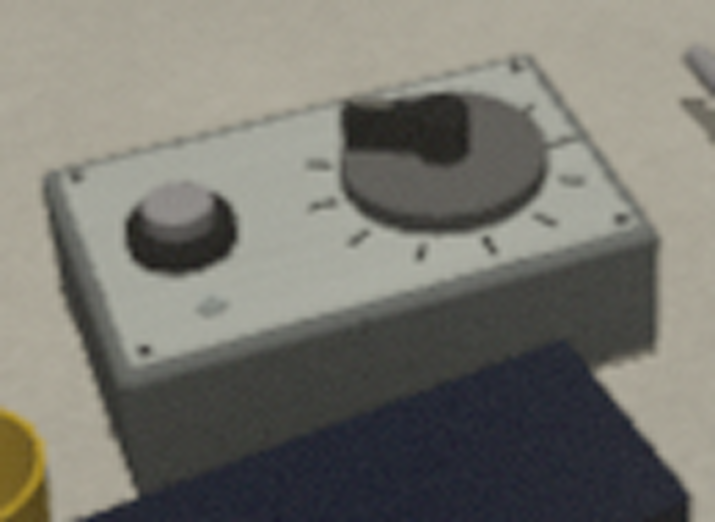

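```bash
python3 - <<'E'
from h import *
def c(u,v): return [(u+.5)/5.5-.5+325,(v+.5)/5.5-.5+160]
def s(u,v): return [(u+.5)/5.5-.5+205,(v+.5)/5.5-.5+185]
D=ray("top",c(263,296),.083);H=ray("top",c(269,291),.105);B=ray("top",c(591,275),.092);C=ray("top",c(581,281),.082);F=ray("top",c(382,338),.105)
for n,x in zip("DHBCF",(D,H,B,C,F)): print(n,x)
d=D-B; print(np.hypot(*d[:2]),"yaw",np.arctan2(d[1],d[0])-np.pi/2)
f=F-H;print("fin ang",np.degrees(np.arctan2(f[1],f[0]))%360, np.hypot(*f[:2]))
# screws rectangle
S=[ray("top",c(*q),.07) for q in [(96,139),(646,114),(678,447),(116,475)]]
print(np.mean(S,0),[np.hypot(*(S[i]-S[(i+1)%4])[:2]) for i in range(4)])
e=(S[0]-S[1]);print("yaw",np.arctan2(e[1],e[0])-np.pi/2);e=(S[3]-S[2]);print(np.arctan2(e[1],e[0])-np.pi/2)
e=(S[0]-S[3]);print(np.arctan2(e[1],e[0]))
print("scene D",ray("scene",s(445,163),.083),"B",ray("scene",s(178,205),.092))
from scipy.spatial.transform import Rotation as R
o=get_obs();print(R.from_euler("xyz",o["eef_rot"]).as_matrix().round(3),o["t"])
E
```

```text
D [ 0.59367762 -0.07404826  0.083     ]
H [ 0.5924916  -0.07336522  0.105     ]
B [ 0.59725478 -0.1896739   0.092     ]
C [ 0.5965381  -0.18852011  0.082     ]
F [ 0.57511667 -0.11196855  0.105     ]
0.1156809585996727 yaw 0.030927567108703702
fin ang 245.76801814546124 0.042333264242938984
[ 0.59582871 -0.11994699  0.07      ] [np.float64(0.20230783882925646), np.float64(0.12219148446854763), np.float64(0.20245833288864495), np.float64(0.1223128634796431)]
yaw 0.02398917745574125
0.024590360593159
0.02560084099329322
scene D [ 0.60372196 -0.07894076  0.083     ] B [ 0.60013781 -0.19164126  0.092     ]
[[-0.959 -0.     0.285]
 [-0.285  0.    -0.959]
 [ 0.    -1.    -0.   ]] 1.05
```

View pics/wrist0.png

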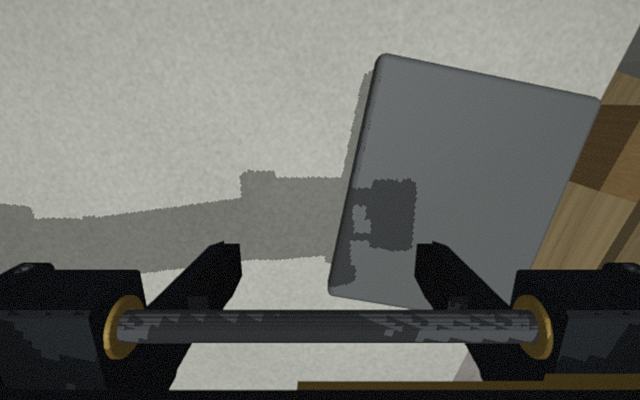

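```bash
cat >> h.py <<'E'
from scipy.spatial.transform import Rotation as Rr
def cur():
    o=get_obs();return np.array(o["eef_pos"]),Rr.from_euler("xyz",o["eef_rot"])
def toolR(a): # tool z at world angle a (rad), tool y down
    z=np.array([np.cos(a),np.sin(a),0]);y=np.array([0,0,-1.]);return Rr.from_matrix(np.array([np.cross(y,z),y,z]).T)
def rel(P,a):
    p,R=cur();return np.round(R.inv().apply(np.array(P)-p)*1000,1),np.round((R.inv()*toolR(a)).as_rotvec(),3)
def push(D,th,lead=5,r=43,mid=7,half=9,z=.103):
    th=np.radians(th);ps=th-np.radians(lead)
    u=lambda a:np.array([np.cos(a),np.sin(a)]);t=lambda a:np.array([np.sin(a),-np.cos(a)])
    c=np.array(D)+r/1e3*u(th)-.005*t(th)-mid/1e3*u(ps)-half/1e3*t(ps)
    return [c[0],c[1],z],ps+np.pi
E
python3 - <<'E'
from h import *
P,a=push([.594,-.0745],272,z=.22);print(P,a);print(rel(P,a))
E
```

```text
[np.float64(0.6098516499997948), np.float64(-0.11077992494121307), 0.22] 7.8016217564146535
(array([-553.1,   32.7, -370.1]), array([ 0. , -2.8, -0. ]))
```

Emit:
send_rows:
  offset:
    - [-28,2,-18]
    - [-55,3,-37]
    - [-83,5,-55]
    - [-110,6,-74]
    - [-138,8,-92]
    - [-166,10,-111]
    - [-193,11,-129]
    - [-221,13,-148]
    - [-249,15,-166]
    - [-276,16,-185]
    - [-304,18,-203]
    - [-332,20,-222]
    - [-359,21,-240]
    - [-387,23,-259]
    - [-415,25,-277]
    - [-442,26,-296]
    - [-470,28,-314]
    - [-498,30,-333]
    - [-525,31,-351]
    - [-553,33,-370]
  rotation:
    - [0,-0.14,0]
    - [0,-0.28,0]
    - [0,-0.42,0]
    - [0,-0.56,0]
    - [0,-0.7,0]
    - [0,-0.84,0]
    - [0,-0.98,0]
    - [0,-1.12,0]
    - [0,-1.26,0]
    - [0,-1.4,0]
    - [0,-1.54,0]
    - [0,-1.68,0]
    - [0,-1.82,0]
    - [0,-1.96,0]
    - [0,-2.1,0]
    - [0,-2.24,0]
    - [0,-2.38,0]
    - [0,-2.52,0]
    - [0,-2.66,0]
    - [0,-2.8,0]
  claw: [0,0,0,0,0,0,0,0,0,0,0,0,0,0,0,0,0,0,0,0]
  squeeze: 5

```text
t: 3.55
eef_pos: [0.6105, -0.1105, 0.2197]
eef_rot: [-1.571, -0.0, -0.049]
force: [0.7, -0.3, 0.2]
width: 0.005
```

```bash
python3 - <<'E'
from h import *
p,R=cur();o=get_obs();print(o["t"],p,o["eef_rot"],o["width"],o["joint_positions"],o["force"],o["dq"].round(3))
cv2.imwrite("pics/w1.png",snapshot("wrist")[:,:,::-1]);
im=snapshot("scene");cv2.imwrite("pics/s1.png",cv2.resize(im[90:290,160:400],None,fx=3,fy=3)[:,:,::-1])
# reproject
c=camera_params("wrist");K=np.array(c["K"]);T=np.linalg.inv(c["T_tool_cam"])
for n,P in dict(D=[.594,-.0745,.083],B=[.597,-.190,.092]).items():
    q=R.inv().apply(np.array(P)-p);q=K@(T[:3,:3]@q+T[:3,3]);print(n,q[:2]/q[2],q[2])
E
```

```text
3.55 [ 0.6104722  -0.11048291  0.21970791] [-1.57121468e+00 -1.14685677e-04 -4.88473827e-02] 0.004621930892354424 [ 0.60806169  0.63309767 -0.73204522  1.6189309   0.46760999  1.07203512
  1.26609272] [ 0.65413156 -0.26017529  0.16648628] [-0.348  0.304 -0.202 -0.339  0.263  0.195  0.603]
D [367.7620749 171.5560321] 0.2745142573673024
B [230.88266787 184.07591774] 0.2683924105394604
```

View pics/w1.png

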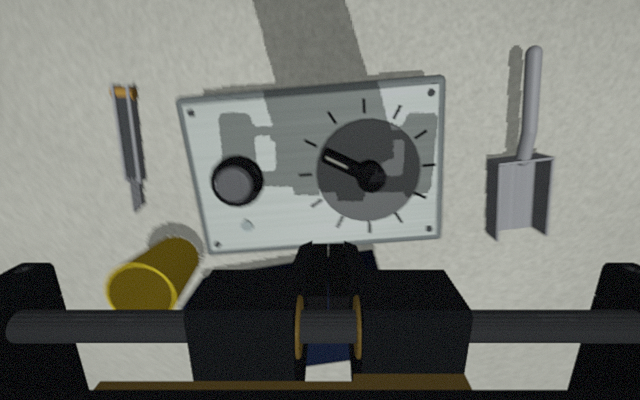

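View pics/s1.png

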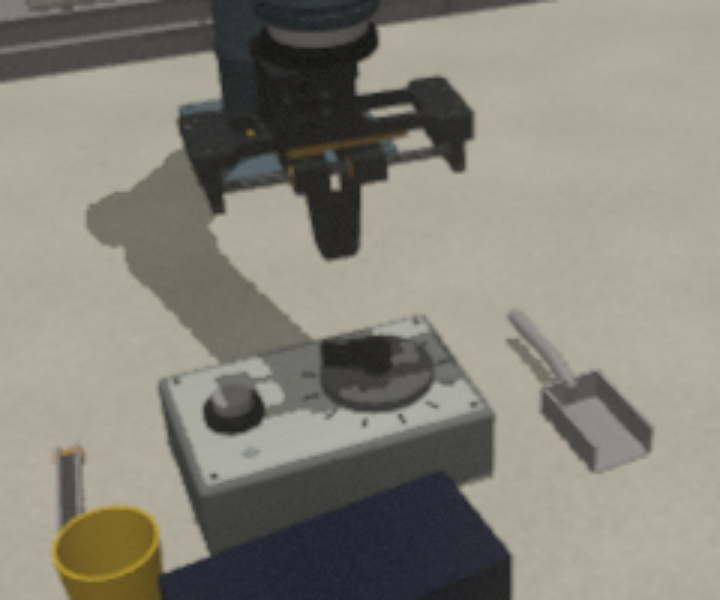

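The wrist view shows the dial axis at about (369,172), the button at (234,181) and the fin pointing left. The predicted points lie within about 3 px while the arm was still settling, so I'll let it settle and measure again.

Emit:
send_rows:
  offset:
    - [0,0,0]
    - [0,0,0]
    - [0,0,0]
  rotation:
    - [0,0,0]
    - [0,0,0]
    - [0,0,0]
  claw: [0,0,0]

```text
t: 4.03
eef_pos: [0.6094, -0.1121, 0.2198]
eef_rot: [-1.572, 0.0, -0.055]
force: [-0.1, -0.8, -0.1]
width: 0.002
```

```bash
cat >> h.py <<'E'
def wray(px,h,pR=None):
    p,R=pR or cur();c=camera_params("wrist");K=np.array(c["K"]);T=np.array(c["T_tool_cam"])
    d=R.apply(T[:3,:3]@np.linalg.inv(K)@np.array([px[0],px[1],1.]));o=R.apply(T[:3,3])+p
    return o+d*(h-o[2])/d[2]
E
python3 - <<'E'
from h import *
p,R=cur();o=get_obs();print(o["t"],p,o["eef_rot"],o["force"],o["dq"].round(3))
im=snapshot("wrist");cv2.imwrite("pics/w2.png",cv2.resize(im[60:260,170:460],None,fx=2.7,fy=2.7,interpolation=cv2.INTER_CUBIC)[:,:,::-1])
E
```

```text
4.025 [ 0.60941851 -0.1120984   0.21979856] [-1.57163839e+00  1.25619633e-04 -5.47700421e-02] [-0.13556621 -0.82679064 -0.13205599] [-0.003  0.002 -0.004 -0.002  0.001 -0.     0.002]
```

View pics/w2.png

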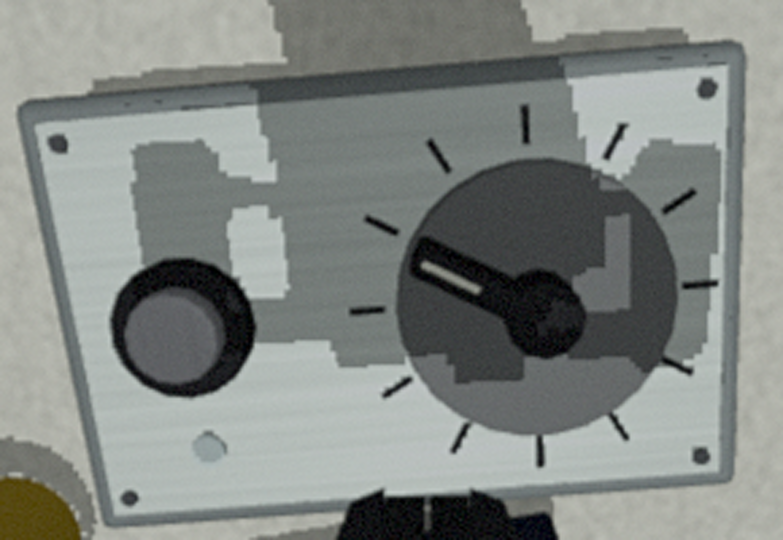

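```bash
python3 - <<'E'
from h import *
def w(u,v): return [(u+.5)/2.7-.5+170,(v+.5)/2.7-.5+60]
D=wray(w(538,297),.083);H=wray(w(544,315),.105);B=wray(w(174,336),.092);F=wray(w(424,264),.105)
S=[wray(w(*q),.07) for q in [(58,144),(707,89),(701,456),(129,498)]]
print(D,H,B,F,np.mean(S,0)); d=D-B;print(np.hypot(*d[:2]),np.arctan2(d[1],d[0])-np.pi/2)
f=F-D;print(np.degrees(np.arctan2(f[1],f[0]))%360,np.hypot(*f[:2]))
for i,j in [(1,0),(2,3)]:
    e=S[i]-S[j];print(np.arctan2(e[1],e[0])-np.pi/2,np.hypot(*e[:2]))
E
```

```text
[ 0.59166072 -0.0747468   0.083     ] [ 0.5922906 -0.0757143  0.105    ] [ 0.59579342 -0.18864308  0.092     ] [ 0.57538871 -0.10989868  0.105     ] [ 0.59577797 -0.12001617  0.07      ]
0.11397123134769051 0.03626881199302834
245.16029849747207 0.03873542174177097
0.02604867212148143 0.20326052514988036
0.02437078288463712 0.20309174905467692
```

```bash
python3 - <<'E'
from h import *
D=[.5935,-.0748]
for z in(.15,.103):
    print(rel(*push(D,272,z=z)))
E
```

```text
(array([-0.2, 69.8,  0.8]), array([ 0.001, -0.002, -0.   ]))
(array([ -0.2, 116.8,   0.8]), array([ 0.001, -0.002, -0.   ]))
```

Emit:
send_rows:
  offset:
    - [0,30,1]
    - [0,60,1]
    - [0,85,1]
    - [0,105,1]
    - [0,113,1]
    - [0,117,1]
    - [0,117,1]
    - [0,117,1]
  rotation:
    - [0,0,0]
    - [0,0,0]
    - [0,0,0]
    - [0,0,0]
    - [0,0,0]
    - [0,0,0]
    - [0,0,0]
    - [0,0,0]
  claw: [0,0,0,0,0,0,0,0]

```text
t: 5.08
eef_pos: [0.6104, -0.1099, 0.1034]
eef_rot: [-1.571, -0.001, -0.053]
force: [-0.3, 0.0, 0.5]
width: 0.006
```

```bash
python3 - <<'E'
from h import *
D=[.5935,-.0748]
o=get_obs();print(o["t"],o["eef_pos"],o["force"])
cv2.imwrite("pics/w3.png",snapshot("wrist")[:,:,::-1])
for th in np.arange(269,205,-3): print(th,*[x.tolist() for x in rel(*push(D,th))])
E
```

```text
5.075 [ 0.61039099 -0.10988406  0.10343974] [-0.25906026  0.02974271  0.50626777]
269 [-2.8, 0.4, -2.1] [0.0, 0.052, 0.001]
266 [-4.7, 0.4, -2.8] [0.0, 0.104, 0.001]
263 [-6.7, 0.4, -3.5] [0.0, 0.157, 0.001]
260 [-8.7, 0.4, -4.1] [0.0, 0.209, 0.001]
257 [-10.7, 0.4, -4.6] [0.0, 0.261, 0.001]
254 [-12.7, 0.4, -4.9] [-0.0, 0.314, 0.001]
251 [-14.8, 0.4, -5.2] [-0.0, 0.366, 0.001]
248 [-16.8, 0.4, -5.3] [-0.0, 0.418, 0.001]
245 [-18.9, 0.4, -5.4] [-0.0, 0.471, 0.001]
242 [-21.0, 0.4, -5.3] [-0.0, 0.523, 0.001]
239 [-23.0, 0.3, -5.1] [-0.0, 0.575, 0.001]
236 [-25.1, 0.3, -4.9] [-0.0, 0.628, 0.001]
233 [-27.1, 0.3, -4.5] [-0.0, 0.68, 0.001]
230 [-29.1, 0.3, -4.0] [-0.0, 0.732, 0.001]
227 [-31.1, 0.3, -3.4] [-0.0, 0.785, 0.001]
224 [-33.1, 0.3, -2.7] [-0.0, 0.837, 0.001]
221 [-35.0, 0.3, -1.9] [-0.0, 0.89, 0.001]
218 [-36.9, 0.3, -0.9] [-0.0, 0.942, 0.001]
215 [-38.7, 0.3, 0.1] [-0.0, 0.994, 0.001]
212 [-40.4, 0.3, 1.1] [-0.0, 1.047, 0.001]
209 [-42.1, 0.3, 2.3] [-0.0, 1.099, 0.001]
206 [-43.8, 0.3, 3.6] [-0.0, 1.151, 0.001]
```

View pics/w3.png

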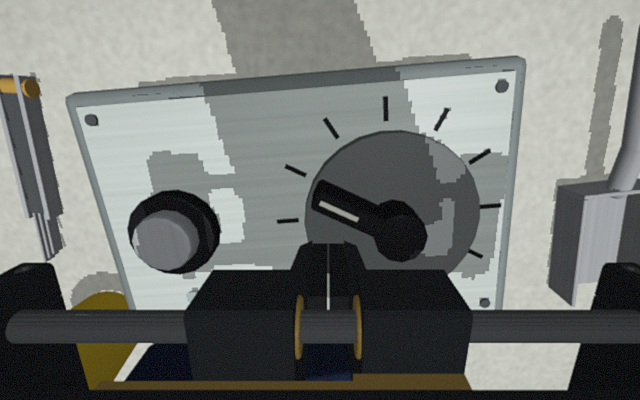

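The fingertip at (328,245) stands clear of the fin, whose tip is at (318,195), and it is on the correct side. Next I push the first click.

Emit:
send_rows:
  offset:
    - [-3,0,-2]
    - [-6.7,0,-3.5]
    - [-10.7,0,-4.6]
    - [-14.8,0,-5.2]
    - [-17,0,-5.3]
    - [-19,0,-5.4]
    - [-21,0,-5.3]
    - [-23,0,-5.1]
    - [-25.1,0,-4.9]
    - [-27.1,0,-4.5]
    - [-29.1,0,-4]
    - [-31.1,0,-3.4]
    - [-31.1,0,-3.4]
  rotation:
    - [0,0.052,0]
    - [0,0.157,0]
    - [0,0.261,0]
    - [0,0.366,0]
    - [0,0.418,0]
    - [0,0.471,0]
    - [0,0.523,0]
    - [0,0.575,0]
    - [0,0.628,0]
    - [0,0.68,0]
    - [0,0.732,0]
    - [0,0.785,0]
    - [0,0.785,0]
  claw: [0,0,0,0,0,0,0,0,0,0,0,0,0]

```text
t: 6.75
eef_pos: [0.5788, -0.1115, 0.1031]
eef_rot: [-1.571, -0.001, -0.837]
force: [0.4, -0.0, -0.9]
width: 0.004
```

```bash
python3 - <<'E'
from h import *
D=[.5935,-.0748]
o=get_obs();print(o["t"],o["eef_pos"],push(D,227)[0],o["force"])
cv2.imwrite("pics/w4.png",snapshot("wrist")[:,:,::-1])
for th in list(range(226,203,-3)): print(th,*[x.tolist() for x in rel(*push(D,th))])
E
```

```text
6.75 [ 0.57879944 -0.11154354  0.10312873] [np.float64(0.5790550282609799), np.float64(-0.11166259015472137), 0.103] [ 0.43038343 -0.02544117 -0.93030386]
226 [-0.5, 0.1, -0.2] [-0.0, 0.019, 0.001]
223 [-2.4, 0.1, -1.0] [-0.0, 0.071, 0.001]
220 [-4.3, 0.1, -1.8] [-0.0, 0.123, 0.001]
217 [-6.3, 0.1, -2.4] [-0.0, 0.176, 0.001]
214 [-8.3, 0.1, -3.0] [-0.0, 0.228, 0.001]
211 [-10.3, 0.1, -3.4] [-0.0, 0.281, 0.001]
208 [-12.3, 0.1, -3.7] [-0.0, 0.333, 0.001]
205 [-14.4, 0.1, -3.9] [-0.0, 0.385, 0.001]
```

View pics/w4.png

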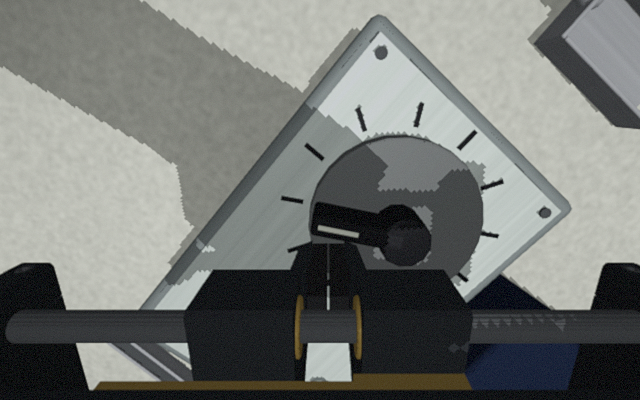

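```bash
cat >> h.py <<'E'
def finang(a,b): # outer,inner pixel of white line in wrist picture
    A=wray(a,.105);B=wray(b,.105);f=A-B;return np.degrees(np.arctan2(f[1],f[0]))%360
def findfin(im):
    # brightest thin pixels in ROI around the fin
    g=im[190:260,290:460].astype(float)
    return cv2.resize(im[150:270,270:470],None,fx=4,fy=4,interpolation=cv2.INTER_CUBIC)[:,:,::-1]
E
python3 - <<'E'
from h import *
print(finang((318,227),(358,236)))
cv2.imwrite("pics/w4b.png",findfin(cv2.imread("pics/w4.png")[:,:,::-1]))
E
```

```text
208.38594818697845
```

View pics/w4b.png

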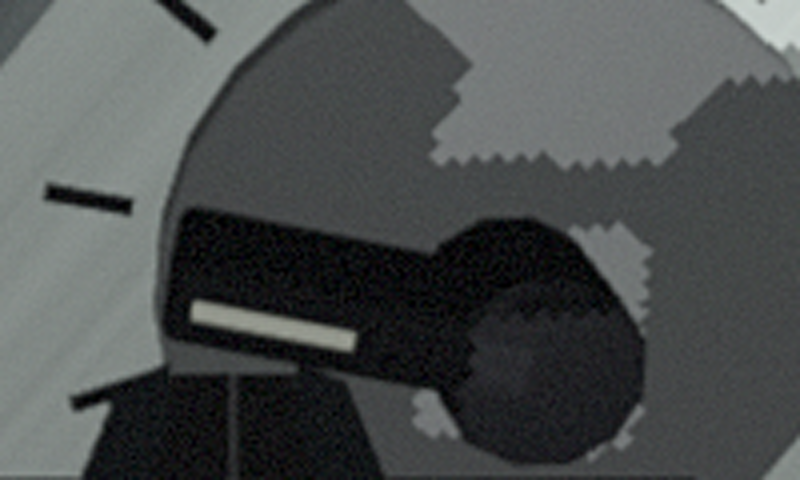

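The first click has snapped. The fin now lies at about 209–211°, and there is a small gap between it and the finger. On to click 2.

```bash
python3 - <<'E'
from h import *
D=[.5935,-.0748]
for th in list(range(223,190,-3)): print(th,*[x.tolist() for x in rel(*push(D,th))])
E
```

```text
223 [-2.4, 0.1, -1.0] [-0.0, 0.071, 0.001]
220 [-4.3, 0.1, -1.8] [-0.0, 0.123, 0.001]
217 [-6.3, 0.1, -2.4] [-0.0, 0.176, 0.001]
214 [-8.3, 0.1, -3.0] [-0.0, 0.228, 0.001]
211 [-10.3, 0.1, -3.4] [-0.0, 0.281, 0.001]
208 [-12.3, 0.1, -3.7] [-0.0, 0.333, 0.001]
205 [-14.4, 0.1, -3.9] [-0.0, 0.385, 0.001]
202 [-16.5, 0.1, -4.0] [-0.0, 0.438, 0.0]
199 [-18.5, 0.1, -4.0] [-0.0, 0.49, 0.0]
196 [-20.6, 0.1, -3.9] [-0.0, 0.542, 0.0]
193 [-22.7, 0.1, -3.7] [-0.0, 0.595, 0.0]
```

Emit:
send_rows:
  offset:
    - [-2.4,0,-1]
    - [-4.3,0,-1.8]
    - [-6.3,0,-2.4]
    - [-8.3,0,-3]
    - [-10.3,0,-3.4]
    - [-12.3,0,-3.7]
    - [-14.4,0,-3.9]
    - [-16.5,0,-4]
    - [-18.5,0,-4]
    - [-20.6,0,-3.9]
    - [-20.6,0,-3.9]
  rotation:
    - [0,0.071,0]
    - [0,0.123,0]
    - [0,0.176,0]
    - [0,0.228,0]
    - [0,0.281,0]
    - [0,0.333,0]
    - [0,0.385,0]
    - [0,0.438,0]
    - [0,0.49,0]
    - [0,0.542,0]
    - [0,0.542,0]
  claw: [0,0,0,0,0,0,0,0,0,0,0]

```text
t: 8.18
eef_pos: [0.5621, -0.0988, 0.1029]
eef_rot: [-1.571, -0.0, -1.378]
force: [-0.2, 1.0, -0.8]
width: 0.004
```

```bash
python3 - <<'E'
from h import *
D=[.5935,-.0748]
o=get_obs();print(o["t"],o["eef_pos"],push(D,196)[0],o["force"])
cv2.imwrite("pics/w5.png",findfin(snapshot("wrist")))
for th in list(range(193,160,-3)): print(th,*[x.tolist() for x in rel(*push(D,th))])
E
```

```text
8.175 [ 0.56208466 -0.09875244  0.1028735 ] [np.float64(0.5621326050962597), np.float64(-0.09895769646321571), 0.103] [-0.22824275  0.95981985 -0.80624438]
193 [-1.7, -0.2, -0.8] [-0.0, 0.053, 0.0]
190 [-3.7, -0.2, -1.6] [-0.0, 0.106, 0.0]
187 [-5.6, -0.2, -2.3] [-0.0, 0.158, 0.0]
184 [-7.6, -0.2, -2.9] [-0.0, 0.21, 0.0]
181 [-9.6, -0.2, -3.3] [-0.0, 0.263, 0.0]
178 [-11.7, -0.2, -3.7] [-0.0, 0.315, 0.0]
175 [-13.7, -0.2, -4.0] [-0.0, 0.368, 0.0]
172 [-15.8, -0.2, -4.1] [-0.0, 0.42, 0.0]
169 [-17.9, -0.2, -4.1] [-0.0, 0.472, 0.0]
166 [-19.9, -0.2, -4.1] [-0.0, 0.525, 0.0]
163 [-22.0, -0.2, -3.9] [-0.0, 0.577, -0.0]
```

View pics/w5.png

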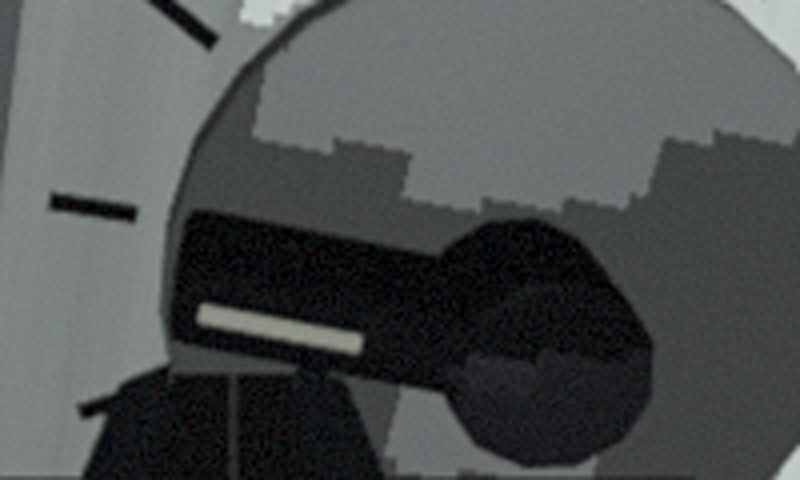

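The picture has the same relative layout, one tick further on, so click 2 is done. Next is click 3.

Emit:
send_rows:
  offset:
    - [-1.7,0,-0.8]
    - [-3.7,0,-1.6]
    - [-5.6,0,-2.3]
    - [-7.6,0,-2.9]
    - [-9.6,0,-3.3]
    - [-11.7,0,-3.7]
    - [-13.7,0,-4]
    - [-15.8,0,-4.1]
    - [-17.9,0,-4.1]
    - [-19.9,0,-4.1]
    - [-19.9,0,-4.1]
  rotation:
    - [0,0.053,0]
    - [0,0.106,0]
    - [0,0.158,0]
    - [0,0.21,0]
    - [0,0.263,0]
    - [0,0.315,0]
    - [0,0.368,0]
    - [0,0.42,0]
    - [0,0.472,0]
    - [0,0.525,0]
    - [0,0.525,0]
  claw: [0,0,0,0,0,0,0,0,0,0,0]

```text
t: 9.6
eef_pos: [0.5542, -0.08, 0.1027]
eef_rot: [-1.571, 0.0, -1.903]
force: [-0.4, -0.5, -0.4]
width: 0.006
```

```bash
python3 - <<'E'
from h import *
D=[.5935,-.0748]
o=get_obs();print(o["t"],o["eef_pos"],push(D,166)[0],o["force"])
cv2.imwrite("pics/w6.png",findfin(snapshot("wrist")))
for th in list(range(163,130,-3)): print(th,*[x.tolist() for x in rel(*push(D,th))])
E
```

```text
9.6 [ 0.55422657 -0.07998723  0.10274246] [np.float64(0.5542561909312147), np.float64(-0.08003748138218822), 0.103] [-0.40560701 -0.45170235 -0.38754835]
163 [-1.9, -0.3, -0.8] [0.0, 0.052, -0.0]
160 [-3.8, -0.3, -1.6] [0.0, 0.105, -0.0]
157 [-5.8, -0.3, -2.2] [0.0, 0.157, -0.0]
154 [-7.8, -0.3, -2.8] [0.0, 0.209, -0.0]
151 [-9.8, -0.3, -3.3] [0.0, 0.262, -0.0]
148 [-11.8, -0.3, -3.6] [0.0, 0.314, -0.0]
145 [-13.9, -0.3, -3.9] [0.0, 0.366, -0.0]
142 [-15.9, -0.3, -4.1] [0.0, 0.419, -0.0]
139 [-18.0, -0.3, -4.1] [0.0, 0.471, -0.0]
136 [-20.1, -0.3, -4.0] [0.0, 0.524, -0.0]
133 [-22.1, -0.3, -3.8] [0.0, 0.576, -0.0]
```

View pics/w6.png

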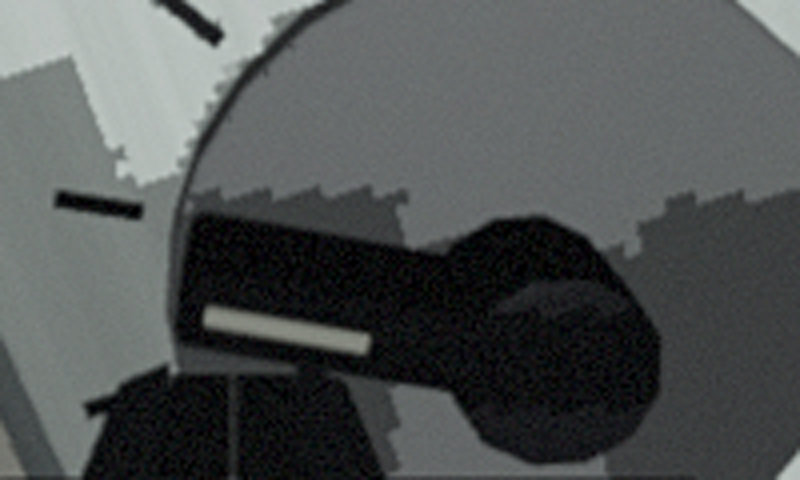

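Click 3 is done and looks the same as the first two. Now the last click, to about 136° and slower at the end.

Emit:
send_rows:
  offset:
    - [-1.9,0,-0.8]
    - [-3.8,0,-1.6]
    - [-5.8,0,-2.2]
    - [-7.8,0,-2.8]
    - [-9.8,0,-3.3]
    - [-11.8,0,-3.6]
    - [-13.9,0,-3.9]
    - [-15.9,0,-4.1]
    - [-17,0,-4.1]
    - [-18,0,-4.1]
    - [-19,0,-4.1]
    - [-20,0,-4]
    - [-20,0,-4]
    - [-20,0,-4]
  rotation:
    - [0,0.052,0]
    - [0,0.105,0]
    - [0,0.157,0]
    - [0,0.209,0]
    - [0,0.262,0]
    - [0,0.314,0]
    - [0,0.366,0]
    - [0,0.419,0]
    - [0,0.445,0]
    - [0,0.471,0]
    - [0,0.498,0]
    - [0,0.524,0]
    - [0,0.524,0]
    - [0,0.524,0]
  claw: [0,0,0,0,0,0,0,0,0,0,0,0,0,0]

```text
t: 11.4
eef_pos: [0.557, -0.0596, 0.1027]
eef_rot: [-1.571, 0.0, -2.428]
force: [0.6, -1.0, 0.2]
width: 0.006
```

```bash
python3 - <<'E'
from h import *
D=[.5935,-.0748]
o=get_obs();print(o["t"],o["eef_pos"],push(D,136)[0],o["force"])
cv2.imwrite("pics/w7.png",findfin(snapshot("wrist")))
E
```

```text
11.4 [ 0.55701419 -0.05961906  0.1027111 ] [np.float64(0.5568951237140717), np.float64(-0.05971388739443036), 0.103] [ 0.62875736 -0.99970495  0.20144082]
```

View pics/w7.png

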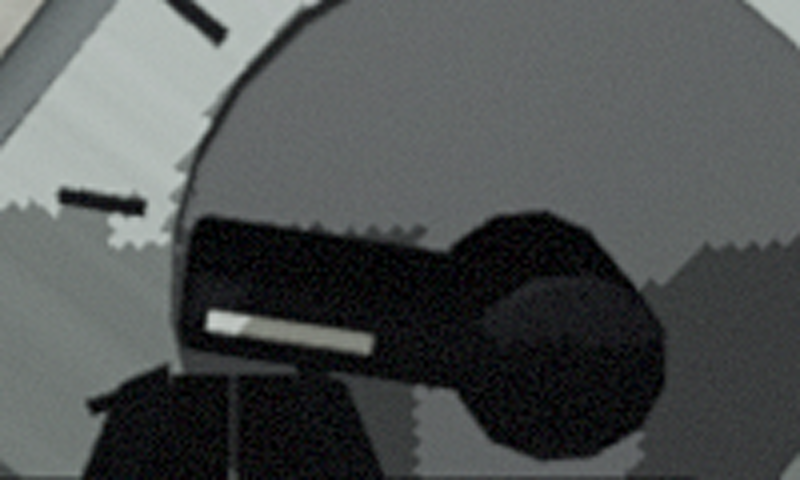

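The fourth click is in. I'll back off from the fin, lift, and check.

Emit:
send_rows:
  offset:
    - [4,0,0]
    - [8,0,0]
    - [8,-20,0]
    - [8,-60,0]
    - [8,-100,0]
    - [8,-100,0]
    - [8,-100,0]
  rotation:
    - [0,0,0]
    - [0,0,0]
    - [0,0,0]
    - [0,0,0]
    - [0,0,0]
    - [0,0,0]
    - [0,0,0]
  claw: [0,0,0,0,0,0,0]

```text
t: 12.32
eef_pos: [0.5502, -0.0654, 0.2021]
eef_rot: [-1.571, -0.001, -2.429]
force: [0.4, 0.5, -0.7]
width: 0.008
```

```bash
python3 - <<'E'
from h import *
o=get_obs();print(o["t"],o["eef_pos"],o["eef_rot"],o["force"])
cv2.imwrite("pics/w8.png",snapshot("wrist")[:,:,::-1])
im=snapshot("top");cv2.imwrite("pics/t8.png",cv2.resize(im[160:265,325:465],None,fx=5.5,fy=5.5,interpolation=cv2.INTER_CUBIC)[:,:,::-1])
p,R=cur();a=R.apply([0,0,1]);a=np.arctan2(a[1],a[0])
print(rel([.5965,-.1895,.2],a),rel([.5965,-.1895,.106],a))
E
```

```text
12.325 [ 0.55022445 -0.06541458  0.20210999] [-1.57137262e+00 -7.71663590e-04 -2.42902750e+00] [ 0.35327091  0.46792095 -0.73356349]
(array([ 46. ,   1.3, 124.5]), array([0.002, 0.   , 0.002])) (array([ 45.8,  95.3, 124.6]), array([0.002, 0.   , 0.002]))
```

View pics/w8.png

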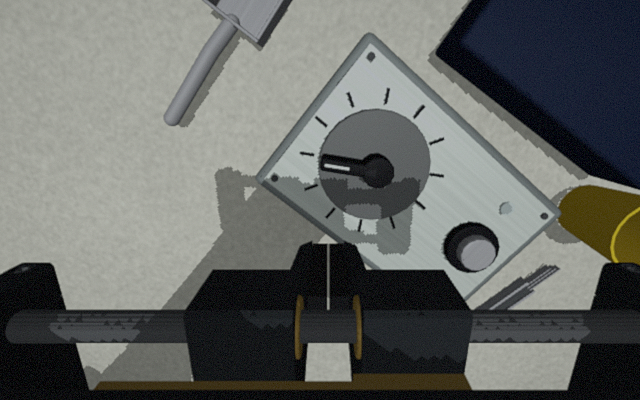

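View pics/t8.png

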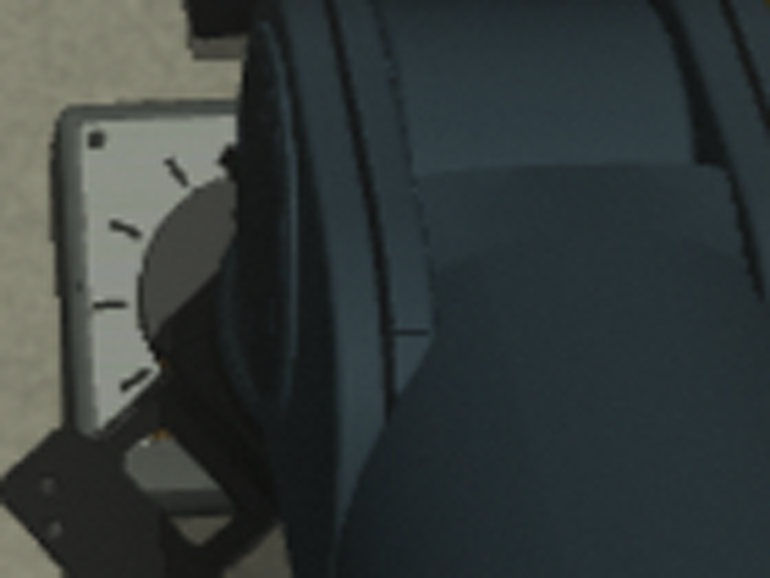

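```bash
python3 - <<'E'
from h import *
print(finang((325,165),(350,169)),wray((478,251),.092),wray((376,165),.083),get_obs()["t"])
E
```

```text
121.63636427611489 [ 0.59905916 -0.18640942  0.092     ] [ 0.59585916 -0.07489593  0.083     ] 12.425
```

The fin measures 121.6°, against 121.5° expected, and the button position agrees to about 3 mm. Now I move above the button.

Emit:
send_rows:
  offset:
    - [15,0,40]
    - [31,0,83]
    - [46,0,125]
    - [46,20,125]
    - [46,50,125]
    - [46,75,125]
    - [46,86,125]
    - [46,86,125]
    - [46,86,125]
  rotation:
    - [0,0,0]
    - [0,0,0]
    - [0,0,0]
    - [0,0,0]
    - [0,0,0]
    - [0,0,0]
    - [0,0,0]
    - [0,0,0]
    - [0,0,0]
  claw: [0,0,0,0,0,0,0,0,0]

```text
t: 13.55
eef_pos: [0.5984, -0.19, 0.1175]
eef_rot: [-1.57, 0.001, -2.429]
force: [0.1, 0.9, 0.6]
width: 0.006
```

```bash
python3 - <<'E'
from h import *
o=get_obs();print(o["t"],o["eef_pos"],o["eef_rot"],o["force"])
cv2.imwrite("pics/w9.png",snapshot("wrist")[:,:,::-1])
E
```

```text
13.55 [ 0.59841881 -0.19001572  0.11752185] [-1.56971557e+00  7.13213861e-04 -2.42875807e+00] [0.06365319 0.90889741 0.64820539]
```

View pics/w9.png

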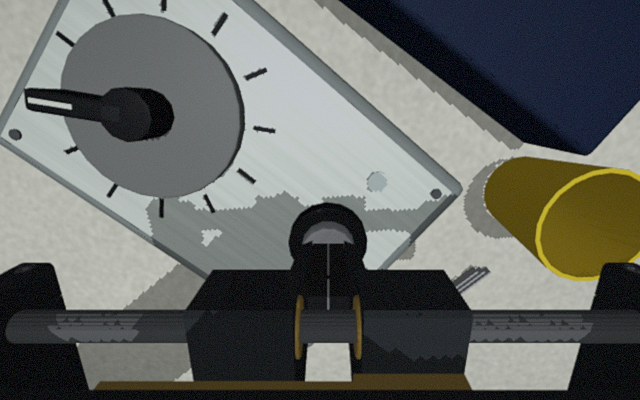

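The fingertip at (328,243) is centred over the button, which shows round it from x 300 to 355. I press in steps.

Emit:
send_rows:
  offset:
    - [0,8,0]
    - [0,12,0]
    - [0,15,0]
    - [0,17,0]
    - [0,18,0]
    - [0,18,0]
  rotation:
    - [0,0,0]
    - [0,0,0]
    - [0,0,0]
    - [0,0,0]
    - [0,0,0]
    - [0,0,0]
  claw: [0,0,0,0,0,0]

```text
t: 14.35
eef_pos: [0.598, -0.1899, 0.1003]
eef_rot: [-1.571, 0.0, -2.429]
force: [-4.1, 1.2, 15.4]
width: 0.005
```

The vertical force is 15 N with the tip at 86 mm, so the button is bottomed. I release and lift clear.

Emit:
send_rows:
  offset:
    - [0,0,0]
    - [0,-5,0]
    - [0,-25,0]
    - [0,-60,0]
    - [0,-110,0]
    - [30,-140,40]
    - [30,-140,40]
    - [30,-140,40]
  rotation:
    - [0,0,0]
    - [0,0,0]
    - [0,0,0]
    - [0,0,0]
    - [0,0,0]
    - [0,0,0]
    - [0,0,0]
    - [0,0,0]
  claw: [0,0,0,0,0,0,0,0]

```text
t: 15.35
eef_pos: [0.601, -0.2394, 0.2388]
eef_rot: [-1.571, 0.0, -2.429]
force: [-0.2, -0.2, 0.4]
width: 0.007
```

```bash
python3 - <<'E'
from h import *
o=get_obs();print(o["t"],o["eef_pos"],o["force"],np.abs(o["dq"]).max())
cv2.imwrite("pics/w10.png",snapshot("wrist")[:,:,::-1])
im=snapshot("scene");cv2.imwrite("pics/s10.png",cv2.resize(im[130:310,160:400],None,fx=3,fy=3)[:,:,::-1])
E
```

```text
15.35 [ 0.60100197 -0.23940005  0.23881236] [-0.23662861 -0.20083725  0.35096249] 0.02073368076983092
```

View pics/w10.png

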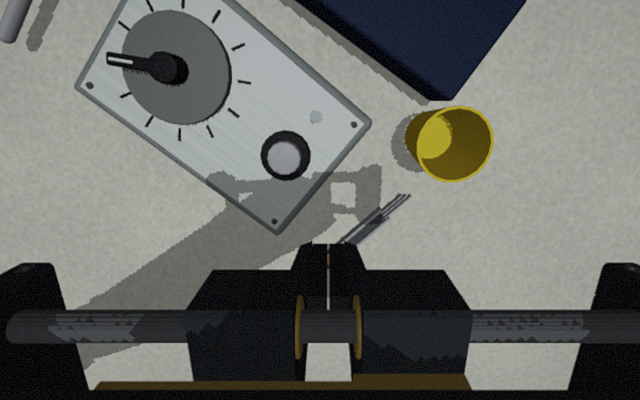

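View pics/s10.png

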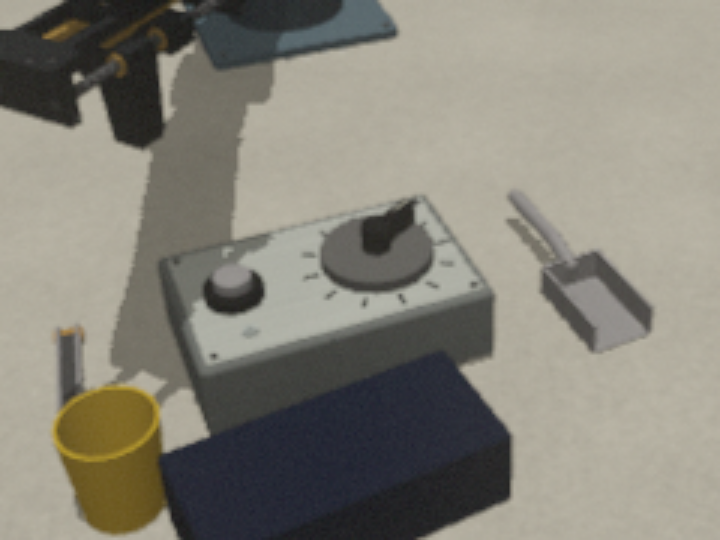

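The button is up again, the timer's corner in the scene crop is where it was before the push, and the cup, gauge, scoop and brick look unmoved. Handing in.

```bash
python3 - <<'E'
from h import *
print(finang((110,58),(133,62)))
print(sign_off())
E
```

```text
121.51633615292096
the job is handed in; nothing more can be done
None
```

I pushed the dial's fin round clockwise with the closed fingertip, one click at a time, and saw each of the four clicks snap in the wrist camera. Then I backed off, pressed the start button down and lifted clear. The job was handed in at about 15.5 s. `sign_off` reports no verdict.

- **Dial:** the fin measured 121.6° before the press and 121.5° after it, against about 121.5° expected for the fourth click.
- **Button:** the press reached 15 N with the fingertip at 86 mm, which is right down. In the last pictures the cap is up again.
- **Timer and other things:** in the last scene picture the timer, brick, scoop, gauge and cup stand where they were in the earlier one. I judged this by eye from the pictures, not by measuring each one.
- **Arm:** clear of everything, with the force reading near zero.

One disagreement: my measurements of the dial and button positions differed by about 2–4 mm between the top and wrist pictures, and one rough scene-camera reading of the dial was about 10 mm off. I used the top and wrist values, and the push and press worked with them.

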